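Hold the spring clip open over the hutch record card

TASK

A new health sheet is about to be slipped in front of the record card on its little stand, so first clear the two gnawed wood chunks off the stand's ledge into the litter pan. Then take the spring clip by its two handles, squeeze it wide open and bring it down over the middle of the card's top edge, so that the card's edge is well between the gaping jaws without the clip touching the card. Finish holding it there, still squeezed open and still in the gripper, and leave everything else on the table where it is.

Things in the scene. Friction and masses are not known exactly. Their poses are not given: they have to be found in the camera images.
- pan: white plastic litter pan, open on top, fixed: 300 (its x) x 240 (its y) x 80 mm high, walls and floor 5 mm; origin under its centre, z up
- stand: low dark wooden card stand, fixed: base board 130 (its x) x 200 (its y) x 15 mm thick, origin under its centre, z up. The card stands along y at x = +40 mm between two battens that reach 29 mm above the table; the board in front of them (x from -65 to +25 mm) is the ledge where the wood chunks lie
- card_edge (a point): middle of the top edge of the stiff white record card, 95 mm above the table. The card is fixed upright, 150 mm long along this point's y, 4 mm thick along its x, and 66 mm of it stands free above the battens; z up
- chunk_a_center (a point): centre of a pale gnawed wood chunk lying on the ledge: 44 long (its x) x 30 wide (its y) x 28 mm high, 30 g, long edges bevelled; its centre lies 29 mm above the table. It starts on the stand's +y half
- chunk_b_center (a point): centre of the second gnawed wood chunk, the same size, on the stand's -y half
- chunk_a: the first chunk; origin at its underside, 14 mm below its centre
- chunk_b: the second chunk; origin at its underside, 14 mm below its centre
- clip_grip (a point): grip point of the spring clip, midway between its two handle bars, 72 mm above the jaw tips; z up along the handles, x along the hinge. The bars (36 mm long along x, 8 mm thick) lie 24 mm to either side along y: 56 mm over their outsides at rest, about 31 mm when pressed together along y to the stop, then 6 mm higher above the hinge
- clip_mouth (a point): midpoint of the clip's jaw tips, 72 mm below clip_grip, same axes. The jaws are 40 mm long along x and 11.5 mm thick each along y; fully open the tips gape 20 mm, evenly about this point, and lie 1.5 mm above it. The hinge barrel's axis lies 34 mm above this point; a card can reach 28 mm in before it meets the barrel
- clip_half_a (a joint): opening angle of one half of the clip, rad: 0 shut, 0.32 wide open at the stop; the other half always opens by as much. The gap at the tips is about 68 mm times the sine of this angle
- clip: the spring clip, grey plastic with a steel hinge barrel, like a large clothes peg, standing upright on its closed jaws with the handles up: 46 mm long along the hinge (its x), 78 mm high, under 90 g; origin at clip_mouth. Pressing the handle bars together opens the jaws: 5 N to begin, 12 N at the stop; more does no harm
- card: the record card; origin at the middle of its lower edge, 80 mm below card_edge, same axes
- bowl: stoneware feed bowl, terracotta, 110 mm across, 45 mm high; origin under its centre; leave it alone
- hay_ball: wicker-look hay ball, 100 mm across; origin at its underside; leave it alone
- comb: steel flea comb lying flat, 50 x 100 x 4 mm; origin under its centre; leave it alone
- scoop: blue plastic pooper scoop lying along y, about 240 mm long, 35 mm high; origin at its underside; leave it alone
- brush: small hand brush lying on the board, about 200 mm long; origin at its underside; leave it alone
- treat_jar: treat jar, 80 mm across, 110 mm high; origin at its underside; leave it alone

How it is judged:
By the outcome, as a careful person would: the job done as asked, in the order asked, and still so for the second after the job is handed in, while the arm keeps its last pose, push and grip.
It also fails if it takes over 67 s, if anything falls off the work surface, if the arm or the gripper's body presses on something with over 40 N, if the wrist force passes 120 N, or if a joint passes its speed limit or range.

ROBOT

A 7-joint arm with a two-finger parallel gripper is mounted at the origin on the work surface. World frame = base frame: x ahead of the robot, y to its left, z up, the work surface at z = 0. Lengths are in m, angles in rad, forces in N, time in s.
With the tool pointing down it reaches from about 0.425 to 0.875 m from the base axis. Payload 8.4 kg.
Tool frame: the origin (TCP) lies between the finger pads; the fingertips stand ahead of it and the grasp point (between the pads) lies 8 mm behind it (ctrl.tip_extent is the z of the fingertips in the tool frame, in m); z points along the fingers, y is the line along which they close (so a half turn about z gives the same grasp; the last joint's range is limited). The gripper opens to 85 mm and grips with 20 to 120 N. Pads are 22 mm wide; open, the fingers measure 114 mm over their backs; the gripper's body (76 mm by 85 mm) begins 54 mm behind the grasp point. The pads swing forward as they close: fully open they stand 13 mm farther back than shut.
Start: joints at [-1.32, 0.333, 0.04, 1.465, -0.013, 1.343, -0.059], TCP at [0.223, 0.611, 0.242] pointing down, gripper open.
Joint ranges: [-2.58, 2.58], [-0.38, 2.09], [-1.3, 1.39], [0.25, 2.4], [-1.5, 4.64], [0.08, 2.09], [-2.65, 2.65]. Speed limits (rad/s): [2.22, 2.22, 2.79, 2.79, 3.14, 3.14, 3.14].

INTERFACE

Orientations are given as a unit quaternion [w, x, y, z].
In Python, from workcell import ctrl gives the robot as it stands.
- The arm moves only by the tool jog_arm, never from a script. Its argument "deltas" is a list of rows, each an object of numbers: "dx", "dy", "dz": the shift along the world's x, y, z scaled (see below); "ax", "ay", "az": the turn, a rotation vector about the world's x, y, z scaled (see below). In form: [{"dx": .., "dy": .., "dz": .., "ax": .., "ay": .., "az": ..}, ...]. A call has 1 to 10 rows; each row is the pose to reach, as a shift and turn from the pose commanded when the call began; what a row does not reach only later rows make up. The controller multiplies each number of a shift by 500 mm and each number of a turn by 0.5 rad. A row lasts 1/8 s, in which the tool goes at most 62.5 mm and 10.7 degrees, less where a joint would pass 70% of its speed; a pose out of reach is approached as far as the arm can. A call with a number of a shift or a turn outside -1 to 1 is refused whole. A call with a gripper value outside its range is refused whole. "grip" is the gripper's target within -1 to 1 (shut at 1, half-way at 0, fully open at -1), set as the call begins (left out, the last holds). The fingers move at their own pace and stop on an object; "grip_force" is the grip in N (left out, the last holds). Time passes only in rows, so rows that repeat a pose let the fingers close. It gives the time, the measured TCP pose, the force, the opening and the grip force at its end, in the units of the state.
- ctrl.get_obs(): the state, without advancing time (a new reading comes with each control period).
- ctrl.capture(name): name is "side" or "top"; returns a dict with "color" (420x560x3 uint8, red, green, blue), "mtx" (3x3 intrinsics, pixels), "T" (4x4, takes a point from camera to world coordinates). Camera axes: x right, y up, looking along -z (the intrinsics and any distortion apply to the point x, -y, -z); pixel columns grow to the right and rows downward; lengths in m; the calibration is good to about 2 mm. A picture is of the moment at which its call begins. There is no depth.
- ctrl.finish_job(): hands the job in; it is judged then, once.
Trained networks look in a picture, given as the dict that the camera call returned (one of the last four; its "shot" number tells which), for a name from the list of things; names that differ only in an ending like _2 or _b are one class to them, and where a whole thing is asked for, a point or a joint stands for the part that bears it (a point fixed in the world has none). Each returns a list of dicts, best first, with "conf" (0 to 1); they miss things now and then, are a little off and sometimes report something else, mostly with a low value. They report only what shows in the picture. A call takes as long as a camera call.
- ctrl.boxes_of(picture, label): "location" ([column, row] as shares, 0 to 1, of the picture: columns of its width, rows of its height, amid what is visible of it).
- ctrl.masks_of(picture, label): "region" (420x560 bool, what is visible of it) and "location" ([column, row] as shares, 0 to 1, of the picture: columns of its width, rows of its height, amid what is visible of it).
The state is a dict: "t": time; "joint_positions": joint angles; "joint_velocities": joint speeds; "tau": joint torques, N m; "tool_pos": TCP position; "ee_rot": TCP orientation; "force": force on the tool from outside, world axes, zero at the start; "moment": the same for the moment, N m; "opening": finger opening in m; "grasp_force": force on a finger pad.
Only numpy, scipy, OpenCV 4.12 (cv2) and the standard library are available. Lean on these libraries where they do the work, as an engineer would, in place of code of your own. Each camera call takes 0.05 s, during which the arm holds its last target. There are 200 camera calls.

## Working session

There is one attempt and no reset: what is moved stays moved. The work goes in short steps, Python scripts to look and compute and a tool call to move; the robot and the scene stay as the last step left them, time stands still between calls to the robot, and variables do not carry over. Pictures are saved under pics/ and viewed, at most 10 in all, crops included, and the job is handed in when it is done.

Besides the shell and the picture viewer there is one more tool, called as a command line: name --argument value ..., lists and objects as JSON in quotes. jog_arm: Moves the arm, as the interface text tells. Its arguments: {"type":"object","properties":{"deltas":{"type":"array","items":{"type":"object","properties":{"dx":{"type":"number"},"dy":{"type":"number"},"dz":{"type":"number"},"ax":{"type":"number"},"ay":{"type":"number"},"az":{"type":"number"}}}},"grip":{"type":"number"},"grip_force":{"type":"number"}},"required":["deltas"]}

```bash
mkdir -p pics; ls
cat > h.py <<'E'
from workcell import ctrl
import numpy as np, cv2
def ray(p,uv):
    K=np.array(p["mtx"]);T=np.array(p["T"])
    d=np.linalg.inv(K)@np.array([uv[0],uv[1],1.]); d=np.array([d[0],-d[1],-d[2]])
    return T[:3,3],T[:3,:3]@d
def atz(p,uv,z):
    o,d=ray(p,uv); return o+d*(z-o[2])/d[2]
def proj(p,X):
    K=np.array(p["mtx"]);T=np.array(p["T"])
    c=T[:3,:3].T@(np.array(X)-T[:3,3]); c=K@np.array([c[0],-c[1],-c[2]]); return c[:2]/c[2]
def tri(p,a,q,b):
    A=[];B=[]
    for P,uv in((p,a),(q,b)):
        o,d=ray(P,uv);d/=np.linalg.norm(d);M=np.eye(3)-np.outer(d,d);A.append(M);B.append(M@o)
    return np.linalg.solve(sum(A),sum(B))
def save(p,n): cv2.imwrite("pics/"+n,p["color"][:,:,::-1])
E
python3 - <<'E'
from h import *
o=ctrl.get_obs();print(o["t"],o["tool_pos"],o["ee_rot"],o["opening"],ctrl.tip_extent)
for n in("top","side"):
    p=ctrl.capture(n);save(p,n+"0.png");print(n,p.keys(),np.round(p["T"],3).tolist())
    for l in("pan","stand","card_edge","card","chunk_a","chunk_a_center","clip","clip_grip","clip_mouth"):
        for f in("boxes_of",):
            print(l,[(round(r["conf"],2),np.round(np.array(r["location"])*[560,420],1).tolist(),np.round(atz(p,np.array(r["location"])*[560,420],.03),3).tolist()) for r in getattr(ctrl,f)(p,l)[:3]])
E
```

```text
pics
0.0 [0.22265274 0.61021547 0.24142327] [-8.68356113e-05  1.74042482e-01  9.84737826e-01 -7.88455808e-04] 0.08524630375838045 0.011
top dict_keys(['color', 'mtx', 'T', 'shot']) [[0.027, 0.988, -0.151, 0.443], [-1.0, 0.028, 0.008, -0.024], [0.012, 0.151, 0.988, 1.234], [0.0, 0.0, 0.0, 1.0]]
pan [(0.84, [107.0, 260.2], [0.499, 0.372, 0.03])]
stand [(0.67, [278.2, 254.2], [0.525, -0.032, 0.03]), (0.31, [384.9, 282.8], [0.464, -0.287, 0.03])]
card_edge [(0.62, [267.6, 237.6], [0.564, -0.006, 0.03])]
card [(0.63, [272.2, 237.2], [0.565, -0.017, 0.03])]
chunk_a [(0.75, [261.2, 270.3], [0.485, 0.007, 0.03]), (0.57, [307.7, 263.6], [0.504, -0.103, 0.03])]
chunk_a_center [(0.76, [259.3, 267.5], [0.492, 0.012, 0.03])]
clip [(0.9, [381.9, 280.9], [0.468, -0.28, 0.03]), (0.17, [351.9, 168.8], [0.738, -0.207, 0.03])]
clip_grip [(0.95, [385.8, 283.2], [0.463, -0.289, 0.03])]
clip_mouth [(0.77, [381.5, 280.9], [0.468, -0.279, 0.03]), (0.52, [279.0, 252.4], [0.529, -0.034, 0.03])]
side dict_keys(['color', 'mtx', 'T', 'shot']) [[0.94, 0.263, -0.216, 0.373], [-0.34, 0.715, -0.611, -0.695], [-0.007, 0.648, 0.762, 0.918], [0.0, 0.0, 0.0, 1.0]]
pan [(0.78, [202.2, 139.4], [0.5, 0.386, 0.03]), (0.58, [262.3, 222.6], [0.572, -0.002, 0.03])]
stand [(0.71, [254.5, 322.7], [0.465, -0.267, 0.03]), (0.55, [256.2, 243.2], [0.536, -0.06, 0.03])]
card_edge [(0.8, [261.7, 218.9], [0.574, 0.011, 0.03]), (0.23, [256.4, 323.3], [0.468, -0.27, 0.03])]
card [(0.86, [263.3, 224.8], [0.572, -0.01, 0.03])]
chunk_a [(0.73, [233.6, 225.4], [0.497, 0.015, 0.03]), (0.68, [253.2, 255.9], [0.516, -0.095, 0.03])]
chunk_a_center [(0.66, [231.0, 225.5], [0.491, 0.018, 0.03]), (0.27, [249.9, 254.7], [0.51, -0.089, 0.03])]
clip [(0.72, [255.2, 326.8], [0.463, -0.277, 0.03])]
clip_grip [(0.73, [251.4, 324.0], [0.457, -0.268, 0.03])]
clip_mouth [(0.55, [253.4, 321.0], [0.463, -0.263, 0.03])]
```

Run:
```python
import cv2
a=cv2.imread("pics/top0.png")[200:320,220:420];b=cv2.imread("pics/side0.png")[190:370,180:340]
cv2.imwrite("pics/topc.png",cv2.resize(a,None,fx=4,fy=4,interpolation=2))
cv2.imwrite("pics/sidec.png",cv2.resize(b,None,fx=3.3,fy=3.3,interpolation=2))
```

```text
(no output)
```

View pics/top0.png

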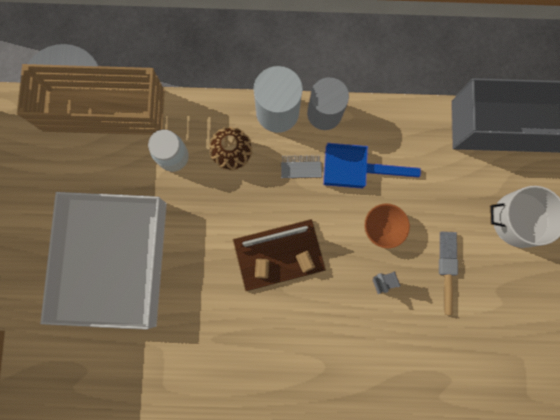

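View pics/topc.png

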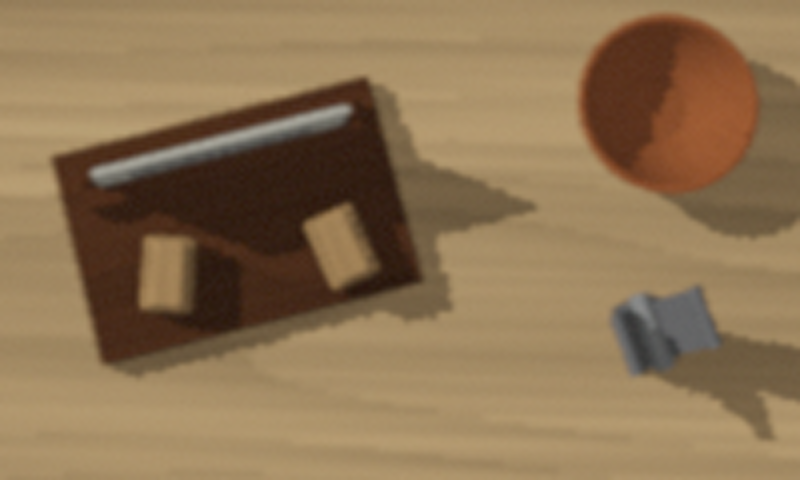

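View pics/sidec.png

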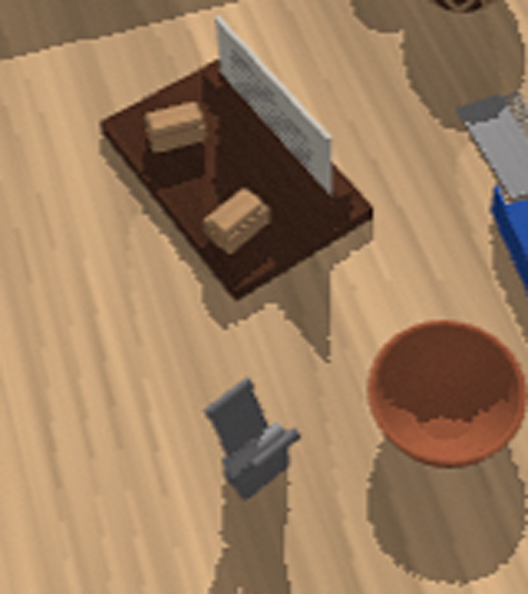

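The top view shows the stand corners in the crop at (55,157), (368,78), (422,280) and (103,363). The card's top edge runs (90,175) to (350,107), chunk a is at (168,275), chunk b at (341,247) and the clip is near (665,330). The side crop shows the same layout, with the clip upright and its handles up.

Run:
```python
from h import *
p=ctrl.capture("top");q=ctrl.capture("side")
t=lambda u:np.array(u)/4+[220,200]-.0
s=lambda u:np.array(u)/3.3+[180,190]
W=lambda u,z:np.round(atz(p,t(u),z),3)[:2]
V=lambda u,z:np.round(atz(q,s(u),z),3)[:2]
print("stand",[W(u,.015) for u in((55,157),(368,78),(422,280),(103,363))])
print("standS",[V(u,.015) for u in((102,122),(372,210),(238,298),(217,62))])
print("card",[W(u,.095) for u in((90,175),(350,107))],[V(u,.095) for u in((219,18),(330,138))])
for l in("chunk_a",):
  for P in(p,q):
    for m in ctrl.masks_of(P,l)[:3]:
      r=m["region"].astype(np.uint8);c=np.array(m["location"])*[560,420]
      b=cv2.boxPoints(cv2.minAreaRect(cv2.findNonZero(r)))
      print(round(m["conf"],2),r.sum(),np.round(atz(P,c,.031),3)[:2],[np.round(atz(P,x,.043),3)[:2].tolist() for x in b])
print("A top",[W(u,.043) for u in((145,236),(195,237),(190,312),(140,310))])
print("B top",[W(u,.043) for u in((304,222),(347,203),(380,272),(345,290))])
print("clip leftbar",[W(u,.078) for u in((613,312),(636,374))],"right",[W(u,.078) for u in((700,287),(719,345))])
print("clip side",[V(u,.078) for u in((206,411),(249,380),(230,468),(298,432))])
for P in(p,q):
  for m in ctrl.masks_of(P,"clip")[:1]:print("clipmask",m["conf"],np.round(atz(P,np.array(m["location"])*[560,420],.05),3),m["region"].sum())
```

```text
stand [array([0.559, 0.076]), array([ 0.612, -0.113]), array([ 0.491, -0.147]), array([0.437, 0.042])]
standS [array([0.441, 0.043]), array([ 0.615, -0.113]), array([ 0.495, -0.152]), array([0.547, 0.073])]
card [array([0.542, 0.049]), array([ 0.584, -0.097])] [array([0.547, 0.048]), array([ 0.588, -0.094])]
0.6 248 [0.489 0.008] [[0.513, 0.022], [0.514, -0.006], [0.47, -0.008], [0.469, 0.02]]
0.52 219 [ 0.503 -0.107] [[0.521, -0.072], [0.534, -0.097], [0.496, -0.117], [0.483, -0.092]]
0.68 224 [ 0.521 -0.088] [[0.482, -0.099], [0.524, -0.072], [0.536, -0.106], [0.495, -0.131]]
0.55 941 [0.774 0.266] [[0.77, 0.367], [0.846, 0.339], [0.772, 0.159], [0.702, 0.185]]
0.47 183 [0.49  0.007] [[0.47, 0.017], [0.514, 0.014], [0.51, -0.024], [0.467, -0.02]]
A top [array([0.511, 0.019]), array([ 0.511, -0.01 ]), array([ 0.468, -0.009]), array([0.468, 0.02 ])]
B top [array([ 0.522, -0.074]), array([ 0.534, -0.1  ]), array([ 0.494, -0.12 ]), array([ 0.483, -0.099])]
clip leftbar [array([ 0.473, -0.25 ]), array([ 0.439, -0.263])] right [array([ 0.489, -0.3  ]), array([ 0.456, -0.31 ])]
clip side [array([ 0.441, -0.264]), array([ 0.474, -0.252]), array([ 0.444, -0.306]), array([ 0.492, -0.298])]
clipmask 0.8 [ 0.457 -0.277  0.05 ] 376
clipmask 0.91 [ 0.462 -0.277  0.05 ] 580
```

jog_arm --deltas '[{"dx": 0.53,"dy": -0.98,"dz": -0.16,"az": 0.74},{"dx": 0.53,"dy": -0.98,"dz": -0.16,"az": 0.74},{"dx": 0.53,"dy": -0.98,"dz": -0.16,"az": 0.74},{"dx": 0.53,"dy": -0.98,"dz": -0.16,"az": 0.74},{"dx": 0.53,"dy": -0.98,"dz": -0.16,"az": 0.74},{"dx": 0.53,"dy": -0.98,"dz": -0.16,"az": 0.74},{"dx": 0.53,"dy": -0.98,"dz": -0.16,"az": 0.74},{"dx": 0.53,"dy": -0.98,"dz": -0.16,"az": 0.74},{"dx": 0.53,"dy": -0.98,"dz": -0.16,"az": 0.74},{"dx": 0.53,"dy": -0.98,"dz": -0.16,"az": 0.74}]' --grip -1 --grip_force 40

```text
invalid input
```

jog_arm --deltas '[{"dx": 0.53,"dy": -0.98,"dz": -0.16,"ax": 0,"ay": 0,"az": 0.74},{"dx": 0.53,"dy": -0.98,"dz": -0.16,"ax": 0,"ay": 0,"az": 0.74},{"dx": 0.53,"dy": -0.98,"dz": -0.16,"ax": 0,"ay": 0,"az": 0.74},{"dx": 0.53,"dy": -0.98,"dz": -0.16,"ax": 0,"ay": 0,"az": 0.74},{"dx": 0.53,"dy": -0.98,"dz": -0.16,"ax": 0,"ay": 0,"az": 0.74},{"dx": 0.53,"dy": -0.98,"dz": -0.16,"ax": 0,"ay": 0,"az": 0.74},{"dx": 0.53,"dy": -0.98,"dz": -0.16,"ax": 0,"ay": 0,"az": 0.74},{"dx": 0.53,"dy": -0.98,"dz": -0.16,"ax": 0,"ay": 0,"az": 0.74},{"dx": 0.53,"dy": -0.98,"dz": -0.16,"ax": 0,"ay": 0,"az": 0.74},{"dx": 0.53,"dy": -0.98,"dz": -0.16,"ax": 0,"ay": 0,"az": 0.74}]'

```text
t: 2.55
tool_pos: [0.4893, 0.1154, 0.162]
ee_rot: [0.0, -0.006, 1.0, -0.001]
force: [-0.8, 1.3, 0.1]
opening: 0.0854
grasp_force: 0.0
```

jog_arm --deltas '[{"dx": 0,"dy": -0.22,"dz": -0.1,"ax": 0,"ay": 0,"az": 0},{"dx": 0,"dy": -0.22,"dz": -0.15,"ax": 0,"ay": 0,"az": 0},{"dx": 0,"dy": -0.22,"dz": -0.2,"ax": 0,"ay": 0,"az": 0},{"dx": 0,"dy": -0.22,"dz": -0.24,"ax": 0,"ay": 0,"az": 0},{"dx": 0,"dy": -0.22,"dz": -0.266,"ax": 0,"ay": 0,"az": 0},{"dx": 0,"dy": -0.22,"dz": -0.266,"ax": 0,"ay": 0,"az": 0}]'

```text
t: 3.3
tool_pos: [0.4874, 0.0112, 0.0289]
ee_rot: [-0.001, -0.011, 1.0, -0.0]
force: [-0.3, -0.3, 0.2]
opening: 0.0854
grasp_force: 0.0
```

jog_arm --deltas '[{"dx": 0,"dy": 0,"dz": 0,"ax": 0,"ay": 0,"az": 0},{"dx": 0,"dy": 0,"dz": 0,"ax": 0,"ay": 0,"az": 0},{"dx": 0,"dy": 0,"dz": 0,"ax": 0,"ay": 0,"az": 0},{"dx": 0,"dy": 0,"dz": 0,"ax": 0,"ay": 0,"az": 0},{"dx": 0,"dy": 0,"dz": 0,"ax": 0,"ay": 0,"az": 0},{"dx": 0,"dy": 0,"dz": 0,"ax": 0,"ay": 0,"az": 0}]' --grip 1 --grip_force 40

```text
t: 4.05
tool_pos: [0.4882, 0.0108, 0.0299]
ee_rot: [0.0, -0.01, 1.0, 0.0]
force: [-1.6, -0.5, 6.2]
opening: 0.0294
grasp_force: 40.0
```

jog_arm --deltas '[{"dx": 0,"dy": 0,"dz": 0.1,"ax": 0,"ay": 0,"az": 0},{"dx": 0,"dy": 0.05,"dz": 0.2,"ax": 0,"ay": 0,"az": 0},{"dx": -0.02,"dy": 0.16,"dz": 0.26,"ax": 0,"ay": 0,"az": 0},{"dx": -0.04,"dy": 0.28,"dz": 0.26,"ax": 0,"ay": 0,"az": 0},{"dx": -0.06,"dy": 0.4,"dz": 0.26,"ax": 0,"ay": 0,"az": 0},{"dx": -0.08,"dy": 0.52,"dz": 0.26,"ax": 0,"ay": 0,"az": 0},{"dx": -0.08,"dy": 0.63,"dz": 0.26,"ax": 0,"ay": 0,"az": 0},{"dx": -0.08,"dy": 0.7,"dz": 0.2,"ax": 0,"ay": 0,"az": 0},{"dx": -0.08,"dy": 0.7,"dz": 0.1,"ax": 0,"ay": 0,"az": 0},{"dx": -0.08,"dy": 0.7,"dz": 0.05,"ax": 0,"ay": 0,"az": 0}]'

```text
t: 5.3
tool_pos: [0.4463, 0.3601, 0.0515]
ee_rot: [-0.001, -0.011, 1.0, -0.001]
force: [-0.2, -0.6, -0.4]
opening: 0.029
grasp_force: 39.8
```

jog_arm --deltas '[{"dx": 0,"dy": 0,"dz": 0,"ax": 0,"ay": 0,"az": 0}]'

```text
t: 5.42
tool_pos: [0.4465, 0.3595, 0.0524]
ee_rot: [-0.001, -0.01, 1.0, -0.002]
force: [0.5, 0.1, -0.2]
opening: 0.0291
grasp_force: 39.8
```

jog_arm --deltas '[{"dx": 0,"dy": 0,"dz": 0,"ax": 0,"ay": 0,"az": 0},{"dx": 0,"dy": 0,"dz": 0,"ax": 0,"ay": 0,"az": 0},{"dx": 0,"dy": 0,"dz": 0,"ax": 0,"ay": 0,"az": 0},{"dx": 0,"dy": 0,"dz": 0,"ax": 0,"ay": 0,"az": 0}]' --grip -1

```text
t: 5.92
tool_pos: [0.4479, 0.3608, 0.0549]
ee_rot: [0.0, -0.01, 1.0, 0.0]
force: [-0.0, 0.8, -0.2]
opening: 0.0854
grasp_force: 0.0
```

jog_arm --deltas '[{"dx": 0,"dy": 0,"dz": 0.12,"ax": 0,"ay": 0,"az": 0},{"dx": 0.02,"dy": -0.08,"dz": 0.2,"ax": 0,"ay": 0,"az": 0.2},{"dx": 0.04,"dy": -0.2,"dz": 0.2,"ax": 0,"ay": 0,"az": 0.4},{"dx": 0.06,"dy": -0.32,"dz": 0.2,"ax": 0,"ay": 0,"az": 0.6},{"dx": 0.08,"dy": -0.44,"dz": 0.2,"ax": 0,"ay": 0,"az": 0.8},{"dx": 0.1,"dy": -0.56,"dz": 0.2,"ax": 0,"ay": 0,"az": 0.9},{"dx": 0.12,"dy": -0.68,"dz": 0.2,"ax": 0,"ay": 0,"az": 0.9},{"dx": 0.12,"dy": -0.8,"dz": 0.2,"ax": 0,"ay": 0,"az": 0.9},{"dx": 0.122,"dy": -0.916,"dz": 0.14,"ax": 0,"ay": 0,"az": 0.9},{"dx": 0.122,"dy": -0.916,"dz": 0.08,"ax": 0,"ay": 0,"az": 0.9}]'

```text
t: 7.18
tool_pos: [0.5088, -0.1024, 0.0946]
ee_rot: [0.001, -0.23, 0.973, -0.001]
force: [0.3, 1.6, -0.8]
opening: 0.0853
grasp_force: 0.0
```

jog_arm --deltas '[{"dx": 0,"dy": 0,"dz": 0,"ax": 0,"ay": 0,"az": 0}]'

```text
t: 7.3
tool_pos: [0.5071, -0.0978, 0.0928]
ee_rot: [-0.002, -0.232, 0.973, 0.0]
force: [-0.2, 0.4, -0.5]
opening: 0.0852
grasp_force: 0.0
```

jog_arm --deltas '[{"dx": 0,"dy": 0,"dz": -0.06,"ax": 0,"ay": 0,"az": 0},{"dx": 0,"dy": 0,"dz": -0.1,"ax": 0,"ay": 0,"az": 0},{"dx": 0,"dy": 0,"dz": -0.13,"ax": 0,"ay": 0,"az": 0},{"dx": 0,"dy": 0,"dz": -0.13,"ax": 0,"ay": 0,"az": 0}]'

```text
t: 7.8
tool_pos: [0.5087, -0.0967, 0.0292]
ee_rot: [-0.0, -0.233, 0.972, 0.0]
force: [0.0, -0.4, 0.7]
opening: 0.0853
grasp_force: 0.0
```

jog_arm --deltas '[{"dx": 0,"dy": 0,"dz": 0,"ax": 0,"ay": 0,"az": 0},{"dx": 0,"dy": 0,"dz": 0,"ax": 0,"ay": 0,"az": 0},{"dx": 0,"dy": 0,"dz": 0,"ax": 0,"ay": 0,"az": 0},{"dx": 0,"dy": 0,"dz": 0,"ax": 0,"ay": 0,"az": 0},{"dx": 0,"dy": 0,"dz": 0,"ax": 0,"ay": 0,"az": 0},{"dx": 0,"dy": 0,"dz": 0,"ax": 0,"ay": 0,"az": 0}]' --grip 1

```text
t: 8.55
tool_pos: [0.5092, -0.0974, 0.03]
ee_rot: [0.0, -0.233, 0.973, -0.0]
force: [-1.3, 1.1, 6.2]
opening: 0.029
grasp_force: 40.1
```

jog_arm --deltas '[{"dx": 0,"dy": 0,"dz": 0.1,"ax": 0,"ay": 0,"az": 0},{"dx": 0,"dy": 0.05,"dz": 0.2,"ax": 0,"ay": 0,"az": 0},{"dx": 0.02,"dy": 0.16,"dz": 0.26,"ax": 0,"ay": 0,"az": 0},{"dx": 0.04,"dy": 0.28,"dz": 0.26,"ax": 0,"ay": 0,"az": 0},{"dx": 0.06,"dy": 0.4,"dz": 0.26,"ax": 0,"ay": 0,"az": 0},{"dx": 0.08,"dy": 0.52,"dz": 0.26,"ax": 0,"ay": 0,"az": 0},{"dx": 0.1,"dy": 0.64,"dz": 0.26,"ax": 0,"ay": 0,"az": 0},{"dx": 0.1,"dy": 0.76,"dz": 0.26,"ax": 0,"ay": 0,"az": 0},{"dx": 0.1,"dy": 0.88,"dz": 0.26,"ax": 0,"ay": 0,"az": 0},{"dx": 0.1,"dy": 0.914,"dz": 0.18,"ax": 0,"ay": 0,"az": 0}]'

```text
t: 9.8
tool_pos: [0.5587, 0.3663, 0.1214]
ee_rot: [0.002, -0.236, 0.972, 0.002]
force: [0.8, -1.0, -0.5]
opening: 0.0293
grasp_force: 39.7
```

jog_arm --deltas '[{"dx": 0,"dy": 0,"dz": -0.08,"ax": 0,"ay": 0,"az": 0},{"dx": 0,"dy": 0,"dz": -0.13,"ax": 0,"ay": 0,"az": 0},{"dx": 0,"dy": 0,"dz": -0.13,"ax": 0,"ay": 0,"az": 0}]'

```text
t: 10.18
tool_pos: [0.5573, 0.3586, 0.052]
ee_rot: [-0.002, -0.233, 0.972, -0.001]
force: [-0.4, -0.4, -0.3]
opening: 0.029
grasp_force: 39.7
```

jog_arm --deltas '[{"dx": 0,"dy": 0,"dz": 0,"ax": 0,"ay": 0,"az": 0},{"dx": 0,"dy": 0,"dz": 0,"ax": 0,"ay": 0,"az": 0},{"dx": 0,"dy": 0,"dz": 0,"ax": 0,"ay": 0,"az": 0},{"dx": 0,"dy": 0,"dz": 0,"ax": 0,"ay": 0,"az": 0}]' --grip -1

```text
t: 10.68
tool_pos: [0.559, 0.3598, 0.0549]
ee_rot: [0.0, -0.233, 0.972, 0.0]
force: [-0.3, -0.1, 0.2]
opening: 0.0855
grasp_force: 0.0
```

jog_arm --deltas '[{"dx": 0,"dy": 0,"dz": 0.12,"ax": 0,"ay": 0,"az": 0},{"dx": 0,"dy": -0.05,"dz": 0.24,"ax": 0,"ay": 0,"az": 0},{"dx": -0.02,"dy": -0.16,"dz": 0.28,"ax": 0,"ay": 0,"az": -0.1},{"dx": -0.04,"dy": -0.28,"dz": 0.28,"ax": 0,"ay": 0,"az": -0.2},{"dx": -0.06,"dy": -0.4,"dz": 0.28,"ax": 0,"ay": 0,"az": -0.28},{"dx": -0.08,"dy": -0.52,"dz": 0.28,"ax": 0,"ay": 0,"az": -0.28},{"dx": -0.1,"dy": -0.64,"dz": 0.28,"ax": 0,"ay": 0,"az": -0.28},{"dx": -0.12,"dy": -0.76,"dz": 0.28,"ax": 0,"ay": 0,"az": -0.28},{"dx": -0.14,"dy": -0.88,"dz": 0.28,"ax": 0,"ay": 0,"az": -0.28},{"dx": -0.16,"dy": -1.0,"dz": 0.28,"ax": 0,"ay": 0,"az": -0.28}]'

```text
t: 11.92
tool_pos: [0.4782, -0.1422, 0.1948]
ee_rot: [0.001, -0.164, 0.986, 0.0]
force: [1.4, -0.2, -0.7]
opening: 0.0854
grasp_force: 0.0
```

jog_arm --deltas '[{"dx": -0.015,"dy": -0.1,"dz": 0,"ax": 0,"ay": 0,"az": 0},{"dx": -0.03,"dy": -0.2,"dz": 0,"ax": 0,"ay": 0,"az": 0},{"dx": -0.03,"dy": -0.281,"dz": -0.05,"ax": 0,"ay": 0,"az": 0},{"dx": -0.03,"dy": -0.281,"dz": -0.08,"ax": 0,"ay": 0,"az": 0},{"dx": -0.03,"dy": -0.281,"dz": -0.08,"ax": 0,"ay": 0,"az": 0}]'

```text
t: 12.55
tool_pos: [0.4632, -0.2801, 0.1533]
ee_rot: [-0.001, -0.164, 0.986, 0.001]
force: [-0.1, 1.5, -0.3]
opening: 0.086
grasp_force: 0.0
```

Run:
```python
from h import *
o=ctrl.get_obs();print(o["t"],np.round(o["tool_pos"],4),np.round(o["ee_rot"],3),np.round(o["joint_positions"],2))
p=ctrl.capture("top");q=ctrl.capture("side")
a=cv2.resize(p["color"][190:310,330:450],None,fx=3.3,fy=3.3,interpolation=2);b=cv2.resize(q["color"][270:390,190:310],None,fx=3.3,fy=3.3,interpolation=2)
c=cv2.resize(p["color"][180:340,30:330],None,fx=1.3,fy=1.25)
cv2.imwrite("pics/g1.png",np.vstack([np.hstack([a,b]),np.pad(c,((0,0),(0,792-c.shape[1]),(0,0)))])[:600,:,::-1])
```

```text
12.55 [ 0.4632 -0.2801  0.1533] [-0.001 -0.164  0.986  0.001] [-0.21  0.22  0.77  1.87 -0.17  1.12  2.52]
```

View pics/g1.png

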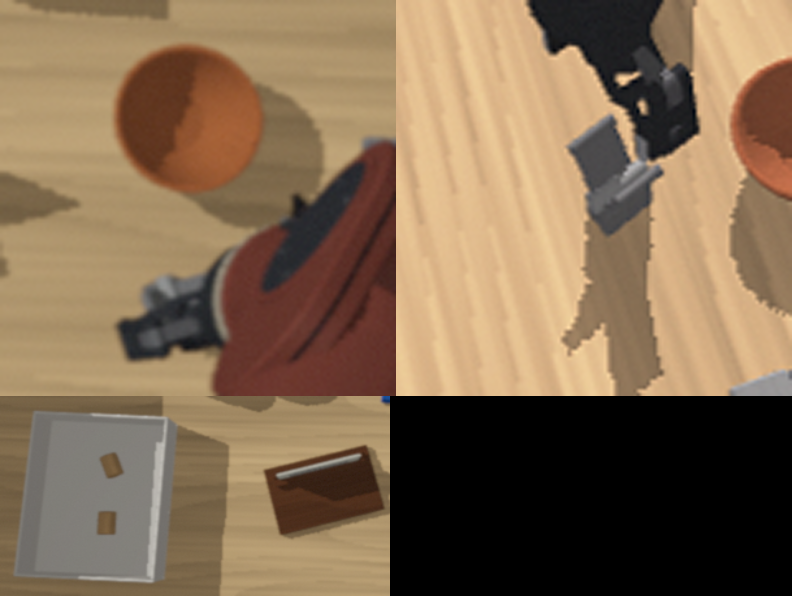

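Both chunks lie in the pan, at about (110,465) and (106,522) in the composite, and the gripper hangs over the clip. J7 is close to its limit, so I'm going down in stages.

jog_arm --deltas '[{"dx": 0,"dy": 0,"dz": -0.05,"ax": 0,"ay": 0,"az": 0},{"dx": 0,"dy": 0,"dz": -0.08,"ax": 0,"ay": 0,"az": 0},{"dx": 0,"dy": 0,"dz": -0.08,"ax": 0,"ay": 0,"az": 0}]'

```text
t: 13.02
tool_pos: [0.4635, -0.28, 0.1138]
ee_rot: [-0.001, -0.165, 0.986, 0.0]
force: [-0.4, 0.2, -0.1]
opening: 0.0858
grasp_force: 0.0
```

Run:
```python
from h import *
o=ctrl.get_obs();print(o["t"],np.round(o["tool_pos"],4),np.round(o["ee_rot"],3),np.round(o["joint_positions"],2),o["force"])
q=ctrl.capture("side");P=ctrl.capture("top")
b=q["color"][270:370,190:310];c=P["color"][240:320,330:430]
cv2.imwrite("pics/g2.png",np.hstack([cv2.resize(b,(480,400),interpolation=2),cv2.resize(c,(320,400),interpolation=2)])[:,:,::-1])
```

```text
13.025 [ 0.4635 -0.28    0.1138] [-0.001 -0.165  0.986  0.   ] [-0.19  0.27  0.75  1.91 -0.21  1.04  2.56] [-0.35603687  0.2102711  -0.06213187]
```

View pics/g2.png

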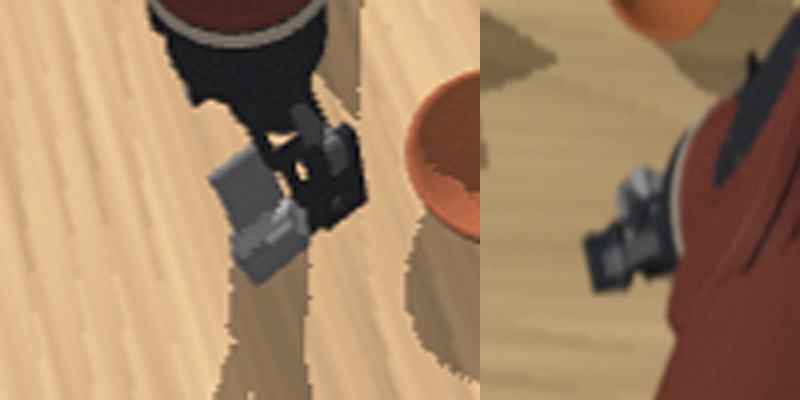

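The clip stands between the fingers at about (265,210) in the left panel. J7 would end up too near its limit, so I'll rise and take the half-turn-equivalent grasp instead.

jog_arm --deltas '[{"dx": 0,"dy": 0,"dz": 0.08,"ax": 0,"ay": 0,"az": -0.3},{"dx": 0,"dy": 0,"dz": 0.1,"ax": 0,"ay": 0,"az": -0.66},{"dx": 0,"dy": 0,"dz": 0.1,"ax": 0,"ay": 0,"az": -1}]'

```text
t: 13.5
tool_pos: [0.4648, -0.2814, 0.1664]
ee_rot: [0.002, 0.088, 0.996, -0.0]
force: [0.9, -0.4, -1.1]
opening: 0.0855
grasp_force: 0.0
```

jog_arm --deltas '[{"dx": 0,"dy": 0,"dz": 0,"ax": 0,"ay": 0,"az": -0.33},{"dx": 0,"dy": 0,"dz": 0,"ax": 0,"ay": 0,"az": -0.66},{"dx": 0,"dy": 0,"dz": 0,"ax": 0,"ay": 0,"az": -1}]'

```text
t: 13.88
tool_pos: [0.4642, -0.2811, 0.1653]
ee_rot: [0.001, 0.331, 0.944, 0.0]
force: [0.1, -0.1, -0.9]
opening: 0.0858
grasp_force: 0.0
```

jog_arm --deltas '[{"dx": 0,"dy": 0,"dz": 0,"ax": 0,"ay": 0,"az": -0.33},{"dx": 0,"dy": 0,"dz": 0,"ax": 0,"ay": 0,"az": -0.66},{"dx": 0,"dy": 0,"dz": 0,"ax": 0,"ay": 0,"az": -1}]'

```text
t: 14.25
tool_pos: [0.4642, -0.281, 0.1653]
ee_rot: [0.001, 0.554, 0.832, 0.0]
force: [0.1, 0.4, -0.2]
opening: 0.0853
grasp_force: 0.0
```

jog_arm --deltas '[{"dx": 0,"dy": 0,"dz": 0,"ax": 0,"ay": 0,"az": -0.33},{"dx": 0,"dy": 0,"dz": 0,"ax": 0,"ay": 0,"az": -0.66},{"dx": 0,"dy": 0,"dz": 0,"ax": 0,"ay": 0,"az": -1}]'

```text
t: 14.62
tool_pos: [0.4642, -0.281, 0.1652]
ee_rot: [0.0, 0.743, 0.669, 0.001]
force: [0.2, -0.1, 0.2]
opening: 0.0853
grasp_force: 0.0
```

jog_arm --deltas '[{"dx": 0,"dy": 0,"dz": 0,"ax": 0,"ay": 0,"az": -0.33},{"dx": 0,"dy": 0,"dz": 0,"ax": 0,"ay": 0,"az": -0.66},{"dx": 0,"dy": 0,"dz": 0,"ax": 0,"ay": 0,"az": -1}]'

```text
t: 15.0
tool_pos: [0.4643, -0.2809, 0.1652]
ee_rot: [0.0, 0.885, 0.465, 0.001]
force: [0.0, 0.3, -0.3]
opening: 0.0858
grasp_force: 0.0
```

jog_arm --deltas '[{"dx": 0,"dy": 0,"dz": 0,"ax": 0,"ay": 0,"az": -0.33},{"dx": 0,"dy": 0,"dz": 0,"ax": 0,"ay": 0,"az": -0.66},{"dx": 0,"dy": 0,"dz": 0,"ax": 0,"ay": 0,"az": -1}]'

```text
t: 15.38
tool_pos: [0.4643, -0.2809, 0.1651]
ee_rot: [0.0, 0.973, 0.231, 0.001]
force: [-0.4, 1.0, 0.4]
opening: 0.085
grasp_force: 0.0
```

jog_arm --deltas '[{"dx": 0,"dy": 0,"dz": -0.05,"ax": 0,"ay": 0,"az": -0.283},{"dx": 0,"dy": 0,"dz": -0.1,"ax": 0,"ay": 0,"az": -0.283},{"dx": 0,"dy": 0,"dz": -0.1,"ax": 0,"ay": 0,"az": -0.283}]'

```text
t: 15.75
tool_pos: [0.4633, -0.2804, 0.1138]
ee_rot: [-0.001, 0.986, 0.165, -0.001]
force: [0.2, -0.8, 0.5]
opening: 0.0859
grasp_force: 0.0
```

Run:
```python
from h import *
o=ctrl.get_obs();print(o["t"],np.round(o["tool_pos"],4),np.round(o["ee_rot"],3),np.round(o["joint_positions"],2),o["force"])
```

```text
15.75 [ 0.4633 -0.2804  0.1138] [-0.001  0.986  0.165 -0.001] [-0.55  0.51  1.28  1.92 -0.55  1.13 -0.29] [ 0.23070842 -0.77542358  0.47917131]
```

jog_arm --deltas '[{"dx": 0,"dy": 0,"dz": -0.04,"ax": 0,"ay": 0,"az": 0},{"dx": 0,"dy": 0,"dz": -0.07,"ax": 0,"ay": 0,"az": 0},{"dx": 0,"dy": 0,"dz": -0.07,"ax": 0,"ay": 0,"az": 0}]'

```text
t: 16.12
tool_pos: [0.4632, -0.2805, 0.0784]
ee_rot: [-0.001, 0.986, 0.164, -0.001]
force: [-0.1, -0.0, 0.7]
opening: 0.0856
grasp_force: 0.0
```

Run:
```python
from h import *
o=ctrl.get_obs();print(o["t"],np.round(o["tool_pos"],4),np.round(o["ee_rot"],3),np.round(o["joint_positions"],3),o["force"])
```

```text
16.125 [ 0.4632 -0.2805  0.0784] [-0.001  0.986  0.164 -0.001] [-0.498  0.551  1.221  1.952 -0.595  1.068 -0.256] [-0.10184522 -0.03755085  0.70454449]
```

Joint 3 is moving away from its limit. Down, then squeeze.

jog_arm --deltas '[{"dx": 0,"dy": 0,"dz": -0.02,"ax": 0,"ay": 0,"az": 0},{"dx": 0,"dy": 0,"dz": -0.037,"ax": 0,"ay": 0,"az": 0},{"dx": 0,"dy": 0,"dz": -0.037,"ax": 0,"ay": 0,"az": 0}]'

```text
t: 16.5
tool_pos: [0.4634, -0.2807, 0.0602]
ee_rot: [-0.0, 0.986, 0.164, -0.0]
force: [-0.0, -0.1, 0.2]
opening: 0.0854
grasp_force: 0.0
```

jog_arm --deltas '[{"dx": 0,"dy": 0,"dz": 0,"ax": 0,"ay": 0,"az": 0},{"dx": 0,"dy": 0,"dz": 0,"ax": 0,"ay": 0,"az": 0},{"dx": 0,"dy": 0,"dz": 0,"ax": 0,"ay": 0,"az": 0},{"dx": 0,"dy": 0,"dz": 0,"ax": 0,"ay": 0,"az": 0},{"dx": 0,"dy": 0,"dz": 0,"ax": 0,"ay": 0,"az": 0},{"dx": 0,"dy": 0,"dz": 0,"ax": 0,"ay": 0,"az": 0},{"dx": 0,"dy": 0,"dz": 0,"ax": 0,"ay": 0,"az": 0}]' --grip 1 --grip_force 40

```text
t: 17.38
tool_pos: [0.4653, -0.2823, 0.0628]
ee_rot: [0.001, 0.986, 0.164, 0.002]
force: [0.0, -1.0, 15.7]
opening: 0.027
grasp_force: 38.9
```

jog_arm --deltas '[{"dx": 0,"dy": 0,"dz": 0.06,"ax": 0,"ay": 0,"az": 0},{"dx": 0,"dy": 0,"dz": 0.14,"ax": 0,"ay": 0,"az": 0},{"dx": 0,"dy": 0,"dz": 0.22,"ax": 0,"ay": 0,"az": 0},{"dx": 0,"dy": 0,"dz": 0.28,"ax": 0,"ay": 0,"az": 0},{"dx": 0,"dy": 0,"dz": 0.28,"ax": 0,"ay": 0,"az": 0}]'

```text
t: 18.0
tool_pos: [0.4647, -0.2816, 0.2028]
ee_rot: [0.0, 0.986, 0.164, 0.002]
force: [0.6, -0.1, -1.3]
opening: 0.0274
grasp_force: 40.5
```

Run:
```python
from h import *
o=ctrl.get_obs();print(o["t"],np.round(o["tool_pos"],4),np.round(o["joint_positions"],3),o["force"])
q=ctrl.capture("side");P=ctrl.capture("top")
b=q["color"][230:350,190:310];c=P["color"][220:320,340:440]
cv2.imwrite("pics/g3.png",np.hstack([cv2.resize(b,(480,480),interpolation=2),cv2.resize(c,(320,480),interpolation=2)])[:,:,::-1])
```

```text
18.0 [ 0.4647 -0.2816  0.2028] [-0.639  0.363  1.354  1.825 -0.377  1.254 -0.418] [ 0.61134264 -0.05516143 -1.3152393 ]
```

View pics/g3.png

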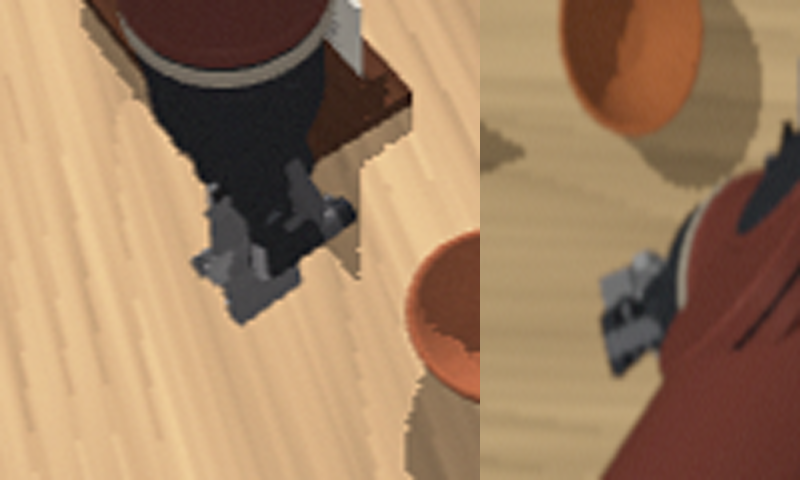

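The clip is held open between the pads, at about (245,270) in the left panel, and has lifted off the table. I'll turn it in steps toward the card.

jog_arm --deltas '[{"dx": 0.01,"dy": 0.03,"dz": 0,"ax": 0,"ay": 0,"az": 0.25},{"dx": 0.03,"dy": 0.07,"dz": 0,"ax": 0,"ay": 0,"az": 0.5},{"dx": 0.05,"dy": 0.11,"dz": 0,"ax": 0,"ay": 0,"az": 0.75},{"dx": 0.06,"dy": 0.15,"dz": 0,"ax": 0,"ay": 0,"az": 1}]'

```text
t: 18.6
tool_pos: [0.4935, -0.2048, 0.1995]
ee_rot: [-0.0, 0.914, 0.405, -0.001]
force: [0.3, -0.2, -0.3]
opening: 0.027
grasp_force: 40.5
```

Run:
```python
from h import *
o=ctrl.get_obs();print(o["t"],np.round(o["tool_pos"],4),np.round(o["joint_positions"],3),o["force"])
```

```text
18.6 [ 0.4935 -0.2048  0.1995] [-0.766  0.271  1.261  1.845 -0.273  1.227 -0.157] [ 0.2561507  -0.24078512 -0.31232768]
```

jog_arm --deltas '[{"dx": 0.01,"dy": 0.03,"dz": 0,"ax": 0,"ay": 0,"az": 0.25},{"dx": 0.03,"dy": 0.07,"dz": 0,"ax": 0,"ay": 0,"az": 0.5},{"dx": 0.04,"dy": 0.11,"dz": 0,"ax": 0,"ay": 0,"az": 0.75},{"dx": 0.05,"dy": 0.15,"dz": 0,"ax": 0,"ay": 0,"az": 1}]'

```text
t: 19.1
tool_pos: [0.5182, -0.13, 0.1995]
ee_rot: [-0.001, 0.786, 0.619, -0.001]
force: [0.2, 0.4, -0.9]
opening: 0.0269
grasp_force: 40.5
```

jog_arm --deltas '[{"dx": 0.01,"dy": 0.03,"dz": 0,"ax": 0,"ay": 0,"az": 0.25},{"dx": 0.03,"dy": 0.07,"dz": 0,"ax": 0,"ay": 0,"az": 0.5},{"dx": 0.04,"dy": 0.11,"dz": 0,"ax": 0,"ay": 0,"az": 0.75},{"dx": 0.05,"dy": 0.15,"dz": 0,"ax": 0,"ay": 0,"az": 1},{"dx": 0.05,"dy": 0.15,"dz": 0,"ax": 0,"ay": 0,"az": 1}]'

```text
t: 19.73
tool_pos: [0.5434, -0.0542, 0.1994]
ee_rot: [-0.001, 0.609, 0.793, -0.001]
force: [0.2, -0.4, -1.0]
opening: 0.0273
grasp_force: 40.5
```

Run:
```python
from h import *
o=ctrl.get_obs();print(o["t"],np.round(o["tool_pos"],4),np.round(o["ee_rot"],4),np.round(o["joint_positions"],3),o["force"])
```

```text
19.725 [ 0.5434 -0.0542  0.1994] [-0.0009  0.6086  0.7935 -0.0008] [-0.849  0.218  0.997  1.813 -0.194  1.217  0.467] [ 0.23756409 -0.37870451 -0.96337845]
```

jog_arm --deltas '[{"dx": 0.045,"dy": 0.062,"dz": 0,"ax": 0,"ay": 0,"az": 0.026},{"dx": 0.045,"dy": 0.062,"dz": -0.04,"ax": 0,"ay": 0,"az": 0.026},{"dx": 0.045,"dy": 0.062,"dz": -0.05,"ax": 0,"ay": 0,"az": 0.026},{"dx": 0.045,"dy": 0.062,"dz": -0.05,"ax": 0,"ay": 0,"az": 0.026}]'

```text
t: 20.23
tool_pos: [0.5654, -0.0263, 0.1753]
ee_rot: [-0.0, 0.606, 0.796, -0.001]
force: [0.0, 0.1, -0.5]
opening: 0.0269
grasp_force: 40.4
```

Run:
```python
from h import *
o=ctrl.get_obs();print(o["t"],np.round(o["tool_pos"],4),np.round(o["ee_rot"],4),o["force"])
q=ctrl.capture("side");np.save("q.npy",q["color"])
P=ctrl.capture("top")
print("edge proj",proj(q,[.566,-.023,.095]),"tips",proj(q,[.566,-.023,.112]))
for l in("clip_mouth","clip_grip"):
  for m in ctrl.boxes_of(q,l)[:2]:print(l,m["conf"],np.array(m["location"])*[560,420])
b=q["color"][160:260,200:325];c=P["color"][190:290,220:320]
cv2.imwrite("pics/g4.png",np.hstack([cv2.resize(b,(600,480),interpolation=2),cv2.resize(c,(200,480))])[:,:,::-1])
```

```text
20.225 [ 0.5654 -0.0263  0.1753] [-4.000e-04  6.056e-01  7.957e-01 -7.000e-04] [ 0.01310617  0.06851613 -0.49993601]
edge proj [261.96333069 213.07149905] tips [261.71200149 208.63134084]
clip_mouth 0.75 [260.624 201.6  ]
clip_mouth 0.26 [364.616 267.918]
clip_grip 0.58 [261.184 203.49 ]
```

View pics/g4.png

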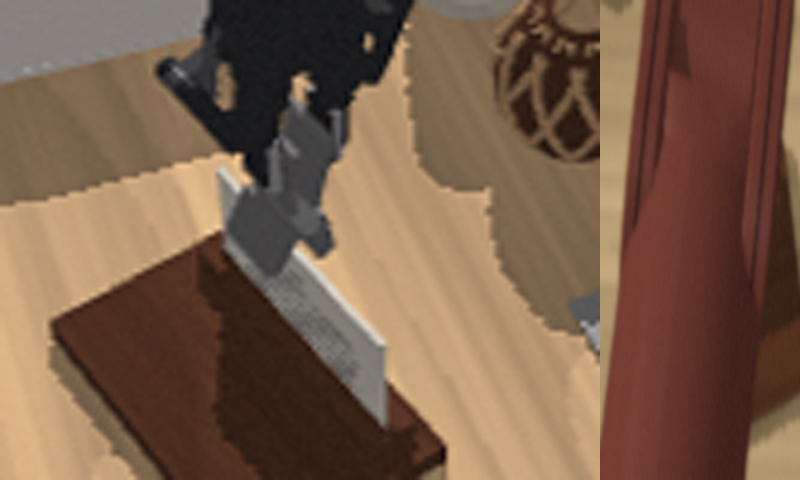

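The jaws straddle the card's top edge, with the left jaw tip near (277,275) and the right near (318,257). I'll overlay the expected outlines to check the centring.

Run:
```python
from h import *
q=ctrl.capture("side");o=ctrl.get_obs();t=np.array(o["tool_pos"]);print(t)
S=6;O=np.array([225,180]);im=cv2.resize(q["color"][180:270,225:315],None,fx=S,fy=S,interpolation=cv2.INTER_LINEAR)[:,:,::-1].copy()
a=.272;X=np.array([np.cos(a),np.sin(a),0]);Y=np.array([-np.sin(a),np.cos(a),0])
def rect(c,x0,x1,y0,y1,col):
    pts=[(proj(q,c+X*x+Y*y)+.5-O)*S for x,y in((x0,y0),(x1,y0),(x1,y1),(x0,y1))]
    print(np.round(np.array(pts)).tolist());cv2.polylines(im,[np.int32(np.round(pts))],True,col,1)
rect(np.array([.566,-.023,.095]),-.002,.002,-.075,.075,(0,0,255))
m=np.array([t[0],t[1],t[2]-.063])
for s in(1,-1): rect(m,*sorted((s*.010,s*.021)),-.02,.02,(0,255,0))
cv2.imwrite("pics/g5.png",im)
```

```text
[ 0.56637596 -0.02520601  0.17630609]
[[325.0, 319.0], [333.0, 314.0], [132.0, 92.0], [124.0, 96.0]]
[[273.0, 195.0], [295.0, 184.0], [241.0, 125.0], [219.0, 136.0]]
[[210.0, 230.0], [233.0, 217.0], [179.0, 157.0], [156.0, 169.0]]
```

View pics/g5.png

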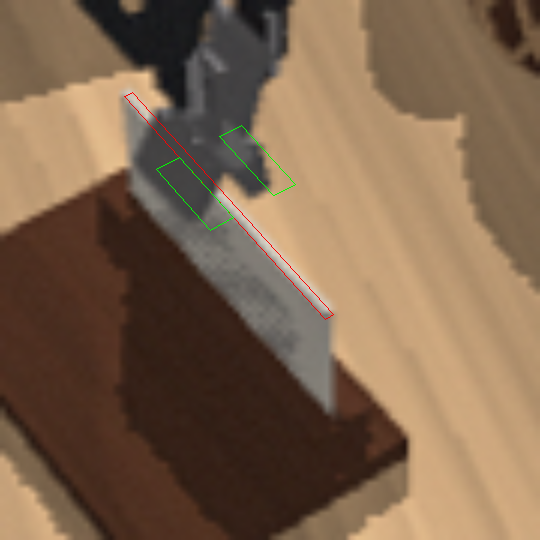

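Run:
```python
from h import *
a=np.mean([ctrl.capture("side")["color"].astype(float) for _ in range(4)],0)
im=cv2.resize(a[178:230,235:287].astype(np.uint8),None,fx=11,fy=11,interpolation=cv2.INTER_CUBIC)[:,:,::-1].astype(float)
im=np.clip(im*1.5,0,255).astype(np.uint8)
for k in range(0,572,110): cv2.line(im,(k,0),(k,6),(0,0,255),1);cv2.line(im,(0,k),(6,k),(0,0,255),1)
cv2.imwrite("pics/g6.png",im)
```

```text
(no output)
```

View pics/g6.png

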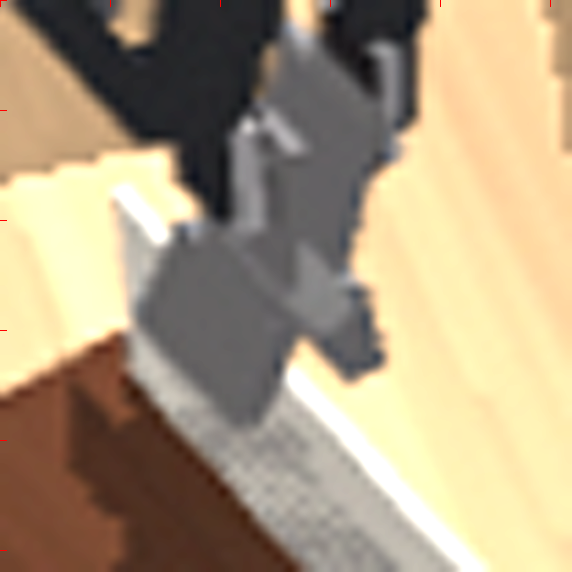

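The zoom shows the clip tilted in the grip. The left jaw's outer tip is at (240,425), and the right jaw's tip corners are at (350,382) and (385,358). I'll fit the tilt and offset.

```bash
cat > fit.py <<'E'
from h import *
from scipy.optimize import least_squares
q=ctrl.capture("side");o=ctrl.get_obs();t=np.array(o["tool_pos"])
a=.272;X=np.array([np.cos(a),np.sin(a),0]);Y=np.array([-np.sin(a),np.cos(a),0]);Z=np.array([0,0,1.])
f=lambda u:np.array(u)/11-.45+[235,178]
obs=[((-.0205,-.02,.004),(240,425)),((-.0205,.02,.004),(135,305)),((.010,-.02,.0),(350,382)),((.0205,-.02,.004),(385,358)),((-.010,-.02,0),(272,408))]
def model(v,p):
    th,x,y,z=v; c,s=np.cos(th),np.sin(th)
    r=np.array([p[0],p[1],p[2]-.0705])     # tips rel. grip
    return np.array([t[0],t[1],0])+X*(r[0]*c+r[2]*s+x)+Y*(r[1]+y)+Z*(t[2]+.0085-r[0]*s+r[2]*c+z)
def res(v,x0=None): return np.concatenate([np.concatenate([proj(q,model(v,p))-f(u) for p,u in obs]),np.array(v)/[.3,.003,.005,.006]*.5])
r=least_squares(res,[0,0,0,0]);v=r.x
print("tilt %.3f x %.4f y %.4f z %.4f"%tuple(v),np.round(r.fun,2))
m=model(v,(0,0,0));e=np.array([.566,-.023,.095]);d=m-e
print(t,"mouth",m,"rel card X,Y,Z mm",1e3*np.array([d@X,d@Y,d[2]]))
for p in((-.01,0,0),(.01,0,0)):d=model(v,p)-e;print(1e3*np.array([d@X,d@Y,d[2]]))
E
python3 fit.py
```

```text
tilt 0.145 x 0.0006 y 0.0021 z 0.0031 [-0.42 -0.55  0.11  0.22 -0.16  0.13  0.32 -0.33  0.15  0.63  0.24  0.11
  0.21  0.25]
[ 0.56630542 -0.02483765  0.17596118] mouth [ 0.5565205  -0.02536188  0.11776213] rel card X,Y,Z mm [-9.76552811  0.27169894 22.7621279 ]
[-19.66002509   0.27169894  24.21089619]
[ 0.12896887  0.27169894 21.3133596 ]
```

jog_arm --deltas '[{"dx": 0,"dy": 0,"dz": 0,"ax": 0.04,"ay": -0.14,"az": 0},{"dx": 0,"dy": 0,"dz": 0,"ax": 0.078,"ay": -0.28,"az": 0},{"dx": 0,"dy": 0,"dz": 0,"ax": 0.078,"ay": -0.28,"az": 0},{"dx": 0,"dy": 0,"dz": 0,"ax": 0.078,"ay": -0.28,"az": 0}]'

```text
t: 21.22
tool_pos: [0.5665, -0.0244, 0.1761]
ee_rot: [0.044, 0.603, 0.795, 0.058]
force: [0.4, 0.6, -0.6]
opening: 0.0271
grasp_force: 40.4
```

Run:
```python
from h import *
o=ctrl.get_obs();print(o["t"],np.round(o["tool_pos"],4),np.round(o["ee_rot"],4),np.round(o["joint_positions"],2))
a=np.mean([ctrl.capture("side")["color"].astype(float) for _ in range(4)],0)
im=cv2.resize(a[178:230,235:287].astype(np.uint8),None,fx=11,fy=11,interpolation=cv2.INTER_CUBIC)[:,:,::-1].astype(float)
cv2.imwrite("pics/g7.png",np.clip(im*1.5,0,255).astype(np.uint8))
```

```text
21.225 [ 0.5665 -0.0244  0.1761] [0.0435 0.6026 0.7947 0.0576] [-0.9   0.16  0.99  1.91 -0.21  1.02  0.44]
```

View pics/g7.png

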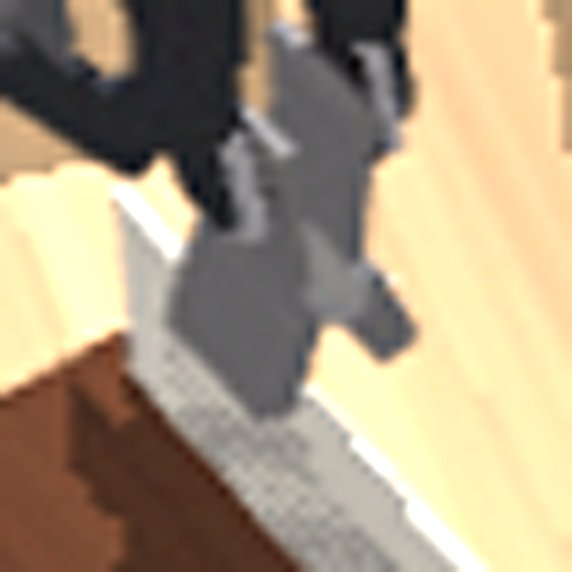

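The jaws are now level: left tip corners at (262,418) and (297,402), right at (385,362) and (418,335). Refitting from these points.

```bash
sed -i 's/^obs=.*/obs=[((-.0205,-.02,.004),(262,418)),((-.0205,.02,.004),(168,318)),((.010,-.02,.0),(385,362)),((.0205,-.02,.004),(418,335)),((-.010,-.02,0),(297,402))]/; s/f(u) for/f(u) for/' fit.py
cat >> fit.py <<'E'
# card edge check in the same picture: bright top line, intensities across X at two places along Y
g=q["color"].astype(float).mean(2)
for yy in(-.035,-.045,-.055,-.065):
    pr=[g[tuple(np.int32(np.round(proj(q,e+X*k*1e-3+Y*yy)))[::-1])] for k in range(-8,9)]
    print(yy,np.int32(pr))
E
python3 fit.py
```

```text
tilt -0.023 x -0.0020 y 0.0040 z -0.0001 [ 0.24  0.05 -0.19 -0.9  -0.53  0.42 -0.1  -0.13  0.73  0.55 -0.04 -0.33
  0.4  -0.01]
[ 0.56650967 -0.02489653  0.1757042 ] mouth [ 0.56509914 -0.02110827  0.11360752] rel card X,Y,Z mm [-0.35951519  2.06420125 18.60751504]
[-10.35680089   2.06420125  18.37453769]
[ 9.63777052  2.06420125 18.84049238]
-0.035 [125 126 126 126 126 126 126 127 127 127 188 188 188 179 179 179 177]
-0.045 [121 121 121 122 122 122 155 155 195 204 204 204 187 187 178 173 173]
-0.055 [127 125 124 124 124 121 152 152 202 202 202 181 181 181 167 167 167]
-0.065 [126 121 121 121 119 119 119 165 165 195 196 196 196 170 170 163 165]
```

jog_arm --deltas '[{"dx": 0.003,"dy": -0.003,"dz": -0.02,"ax": 0,"ay": 0,"az": 0},{"dx": 0.003,"dy": -0.003,"dz": -0.04,"ax": 0,"ay": 0,"az": 0},{"dx": 0.003,"dy": -0.003,"dz": -0.05,"ax": 0,"ay": 0,"az": 0},{"dx": 0.003,"dy": -0.003,"dz": -0.05,"ax": 0,"ay": 0,"az": 0}]'

```text
t: 21.98
tool_pos: [0.5674, -0.0265, 0.1502]
ee_rot: [0.044, 0.603, 0.794, 0.057]
force: [0.2, -0.2, -0.6]
opening: 0.0268
grasp_force: 40.4
```

jog_arm --deltas '[{"dx": 0,"dy": 0,"dz": -0.008,"ax": 0,"ay": 0,"az": 0},{"dx": 0,"dy": 0,"dz": -0.014,"ax": 0,"ay": 0,"az": 0},{"dx": 0,"dy": 0,"dz": -0.014,"ax": 0,"ay": 0,"az": 0},{"dx": 0,"dy": 0,"dz": -0.014,"ax": 0,"ay": 0,"az": 0}]'

```text
t: 22.48
tool_pos: [0.5678, -0.0264, 0.1439]
ee_rot: [0.044, 0.603, 0.794, 0.058]
force: [-0.2, 0.5, -1.1]
opening: 0.0269
grasp_force: 40.4
```

Run:
```python
from h import *
q=ctrl.capture("side");o=ctrl.get_obs();print(o["t"],o["tool_pos"],o["force"],o["moment"],o["opening"])
g=q["color"].astype(int).mean(2).astype(int)
np.set_printoptions(linewidth=250)
print(g[200:228,246:284])
```

```text
22.525 [ 0.56784882 -0.02640161  0.14395025] [-0.26857277 -0.45488826 -1.4199028 ] [-0.04614091  0.15298127  0.01062385] 0.026879723198442916
[[ 27  28  27 ... 152 146 146]
 [ 26  24  25 ... 156 150 146]
 [ 31  21  25 ... 158 153 148]
 ...
 [ 45  36  38 ... 165 165 162]
 [ 45  35  36 ... 165 165 163]
 [ 41  34  34 ... 165 166 165]]
```

Run:
```python
from h import *
q=ctrl.capture("side");g=q["color"].astype(int).mean(2).astype(int)
print("     "+" ".join("%3d"%c for c in range(248,280)))
for r in range(203,229):print(r,*("%3d"%v for v in g[r,248:280]))
a=.272;X=np.array([np.cos(a),np.sin(a),0]);Y=np.array([-np.sin(a),np.cos(a),0])
e=np.array([.566,-.023,.095])+.0009*X
print(proj(q,e-.02*Y-.002*X),proj(q,e-.02*Y+.002*X))
```

```text
248 249 250 251 252 253 254 255 256 257 258 259 260 261 262 263 264 265 266 267 268 269 270 271 272 273 274 275 276 277 278 279
203  30  32  92 109  61  23  25  26  22  84  99  75  51  63  69  68  65  67  66  65  65  81 147 158 155 161 164 163 164 164 160 157
204 109 128 131 132  86  35  22  26  23  84  99  86  55  59  68  68  67  66  67  67  65  83 146 159 155 158 165 164 163 163 163 159
205 130 130 106 120 132  77  26  24  23  49  91 101  64  59  68  64  66  68  68  65  63 103 151 160 158 155 163 165 164 163 164 160
206 129 130 117 101 121 115  63  25  21  49  90 101  74  63  65  68  65  66  66  65  60 103 152 160 158 156 160 166 162 163 165 163
207 130 118  99 109 100  85  82  47  24  23  85  99  73  63  66  76  76  68  66  66  61 127 164 163 157 158 157 165 166 163 163 163
208 130 130 106  96  98  76  66  61  52  76  92  98  89  69  66  72  88  82  68  64  61 127 161 165 159 160 157 162 166 164 163 164
209 129 131 118 102 106  81  65  71  69 105  88  77  69  63  65  65  88  97  75  63  60 129 162 166 161 159 158 158 166 165 164 164
210 130 130 107 124 111  76  64  68  67  67  66 
[... 1815 characters left out ...]
  35  38  36  39  37  36  51 118  92  68  80  92 109 124 104 117 127 125 126 123 156 205 206 189 178 171 166 165 163
225  36  35  36  36  37  38  42  36  35  35  71 109 103 110 104 108  99 117 115 122 126 127 124 122 157 205 205 186 175 167 164 166
226  35  38  38  37  34  38  38  36  37  36  31  71 107 104 108 102 108 102 106  98 116 127 125 124 123 153 201 204 183 169 165 165
227  37  36  37  38  39  36  35  38  38  37  36  33  72  93  95  97  96 108 100 106  99 117 126 126 126 123 154 204 206 183 166 165
228  33  33  36  37  39  34  35  38  38  38  37  37  34  74  93 110 102 109 101  93 106  99 118 128 128 127 122 157 204 202 176 164
[266.10969488 218.25815549] [267.43880466 217.53194202]
```

```bash
python3 -c "
from workcell import ctrl
print(ctrl.finish_job())"
```

```text
the job is handed in; nothing more can be done
None
```

I handed the job in at about 22.6 s. Both chunks are in the litter pan, and the clip is held squeezed open around the middle of the card's top edge; the jaw tips are about 13 mm below it by the last picture, and the wrist force shows no sign of contact.

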